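# Wind down a hand press and lock its spindle with the cross bolt

## Robot

A 7-joint arm with a two-finger parallel gripper is mounted at the origin on a cart in front of the work surface, level with it; the furniture and walls round the work are solid. World frame = base frame: x ahead of the robot, y to its left, z up, the work surface at z = 0. Lengths are in m, angles in rad, forces in N, time in s.
With the tool pointing down it reaches from about 0.4 to 0.85 m from the base axis. Payload 10.4 kg.
Tool frame: the origin (TCP) lies midway between the tips of the shut fingers; the grasp point (between the pads) lies 19 mm behind it; z points along the fingers, y is the line along which they close (so a half turn about z gives the same grasp; the last joint's range is limited). The gripper opens to 87 mm and grips with 3 to 60 N. Pads are 19 mm wide; open, the fingers measure 117 mm over their backs; the gripper's body (75 mm by 190 mm) begins 51 mm behind the grasp point.
Start: joints at [-1.132, 0.332, -0.065, 1.46, 0.022, 1.35, -0.088], TCP at [0.278, 0.56, 0.223] pointing down, gripper open.
Joint ranges: [-2.6, 2.6], [-0.5, 2.12], [-1.47, 1.34], [0.16, 2.42], [-1.27, 4.41], [0.06, 2.06], [-2.6, 2.6]. Speed limits (rad/s): [2.22, 2.22, 2.79, 2.79, 3.14, 3.14, 3.14].

## Interface

Orientations are given as a unit quaternion [x, y, z, w].
In Python, from bench import r gives the robot as it stands.
- The arm moves only by the tool apply_moves, never from a script. Its argument "steps" is a list of rows, each a list of 7 numbers: the turn, a rotation vector about the tool's x, y, z in rad, then the shift along the tool's x, y, z in mm, then the opening, from -1 (shut) to 1 (fully open). In form: [[ax, ay, az, x, y, z, claw], ...]. A call has 1 to 20 rows; each row is the pose to reach, as a shift and turn from the pose commanded when the call began, along the tool's axes at that moment; what a row does not reach only later rows make up. A row lasts 1/12 s, in which the tool goes at most 41.7 mm and 7.16 degrees, less where a joint would pass 70% of its speed; a pose out of reach is approached as far as the arm can. A call with a gripper value outside its range is refused whole. The fingers move at their own pace and stop on an object; "force" is the grip in N (left out, the last holds). Time passes only in rows, so rows that repeat a pose let the fingers close. It gives the time, the measured TCP pose, the force, the opening and the grip force at its end, in the units of the state.
- r.read_state(): the state, without advancing time (a new reading comes with each control period).
- r.camera(name): name is "scene" or "top"; returns a dict with "pixels" (400x640x3 uint8, red, green, blue), "z_map" (400x640 float32, m along the optical axis (not along the pixel's ray), 0 where there is no reading), "fovy" (degrees; the focal length in pixels is half the picture's height over the tangent of half this angle, whatever the lens; pixels are square), "cx", "cy" (the principal point, pixels), "position" and "orientation" of the camera in the world. Camera axes: x right, y down, z forward; pixel columns grow to the right and rows downward; lengths in m; the calibration is good to about 2 mm. A picture is of the moment at which its call begins.
- r.close_job(): hands the job in; it is judged then, once.
The state is a dict: "time": time; "joint_positions": joint angles; "joint_vel": joint speeds; "joint_torque": joint torques, N m; "ee_pos": TCP position; "eef_rot": TCP orientation; "ft_force": force on the tool from outside, world axes, zero at the start; "torque": the same for the moment, N m; "width": finger opening in m; "grip_force": force on a finger pad.
Only numpy, scipy, OpenCV 4.12 (cv2) and the standard library are available. Lean on these libraries where they do the work, as an engineer would, in place of code of your own. Each camera call takes 0.05 s, during which the arm holds its last target. There are 200 camera calls.

## Task

Wind the press down by turning its wheel clockwise until the cross hole in the screw spindle lines up with the bore of the yoke, then slide the locking bolt through it until it is fully home. Leave the glassware, bottle and tin round the press where they stand.

Things in the scene. Friction and masses are not known exactly. Their poses are not given: they have to be found in the camera images.
- bore (a point): Point in the yoke of the press (fixed, place and heading vary; grey base, blue crosshead) where bolt axis and spindle axis cross. z = spindle direction, up and 35 degrees from vertical towards the robot; y = way the bolt slides home; x = up the slope. A yellow 12 mm guard bar along y lies at x +118, z +170 mm: a hand pointing straight down over the wheel hits it, a hand coming along -z is clear.
- spindle_hole (a point): Centre of the 12 x 12 mm cross hole through the steel spindle (26 mm diameter), y axis along the hole. It turns and descends with the wheel: 12 mm a turn, clockwise (looking at the wheel) is down. Lined up when this point is at the bore point with both y axes the same way; half a turn off, the hole is 6 mm too high or low and the bolt is blocked.
- crank (a joint): Angle of wheel and spindle, rad, growing clockwise (looking at the wheel) as it winds down. 0 = topmost; the hole lines up at 12.566, where the red handle points straight down the slope (-x of bore) and the wheel's underside is 27 mm above the bore. Starts at 0.3 to 5.5; end stop 15.1. Turning takes about 0.06 N m; it stays where it is left.
- crank_axis (a point): Point on the wheel's axis at the height of the grip point of the red handle; it descends with the wheel. Axes as spindle_hole. The wheel is aluminium, 104 mm diameter, 8 mm thick, its upper face 25 mm below this point; a black line on it marks the side opposite the handle.
- crank_grip (a point): Grip point of the wheel's red handle, a round sleeve 18 mm in diameter parallel to the spindle, from 23 mm below to 19 mm above this point, 38 mm from the wheel's axis. It spins freely, so a gripper can hold it and keep its own heading while going round. At crank angle q it lies at (-38 cos q, 38 sin q, 0) mm from crank_axis, in the axes of bore.
- bolt_handle (a point): Grip point of the locking bolt's orange handle, a round stem 15 mm in diameter along z of bore, from 29 mm below to 17 mm above this point. The bolt is an 8 mm steel rod held in a guide, 33 mm below this point; it slides only along y of bore. Home, the handle axis stands 11 mm outside the guide block, whose top is 23 mm below this point.
- bolt (a joint): Travel of the locking bolt, m: 0 = drawn back (starts at 0 to 0.004), 0.045 = fully home, its flange against the guide block. The tip meets the spindle at about 0.006 and passes freely if the hole is lined up within about 0.25 rad; its taper pulls in up to 0.4 rad. Sliding takes about 1.5 N; it stays where it is left.
- tin: white sample tin, 58 mm diameter, 34 mm high, origin at the centre of its underside, left of the press; leave alone
- vial: glass vial with blue cap, 26 mm diameter, 59 mm high, origin at the centre of its underside, right of and before the press; leave alone
- beaker: small glass beaker, 47 mm diameter, 59 mm high, origin at the centre of its underside, right of the press; leave alone
- reagent: brown bottle with red cap, 45 mm diameter, 90 mm high, origin at the centre of its underside, left of the press; leave alone

How it is judged:
By the outcome, as a careful person would: the job done as asked, in the order asked, and still so for the second after the job is handed in, with the robot touching nothing.
It also fails if it takes over 61 s, if anything falls off the work surface, if the arm or the gripper's body presses on something with over 40 N, if the wrist force passes 120 N, or if a joint passes its speed limit or range.

## Working session

There is one attempt and no reset: what is moved stays moved. The work goes in short steps, Python scripts to look and compute and a tool call to move; the robot and the scene stay as the last step left them, time stands still between calls to the robot, and variables do not carry over. Pictures are saved under pics/ and viewed, at most 10 in all, crops included, and the job is handed in when it is done.

Besides the shell and the picture viewer there is one more tool, called after "Emit:" as name(argument=value, ...) on one line, values as JSON. apply_moves: Moves the arm, as the interface text tells. Its arguments: {"type":"object","properties":{"steps":{"type":"array","items":{"type":"array","items":{"type":"number"}}},"force":{"type":"number"}},"required":["steps"]}

```bash
mkdir -p pics
cat > h.py <<'E'
import numpy as np,cv2
from scipy.spatial.transform import Rotation as R
from bench import r
def cam(n):
    c=r.camera(n); f=200/np.tan(np.radians(c['fovy'])/2); z=c['z_map']
    v,u=np.mgrid[:400,:640]
    P=np.stack([(u-c['cx'])/f*z,(v-c['cy'])/f*z,z],-1)
    W=P@R.from_quat(c['orientation']).as_matrix().T+np.array(c['position'])
    W[z==0]=np.nan
    return c['pixels'],W
def save(n,im,s=1):
    cv2.imwrite('pics/'+n+'.png',cv2.resize(im,None,fx=s,fy=s,interpolation=cv2.INTER_CUBIC)[...,::-1])
E
python3 - <<'E'
from h import *
for n in('scene','top'):
    p,W=cam(n); save(n,p); np.savez(n,p=p,W=W)
print(r.read_state()); c=r.camera('scene'); print(c['position'],R.from_quat(c['orientation']).as_matrix()[:,2])
E
```

```text
{'time': 0.1, 'joint_positions': array([-1.13159846,  0.33281362, -0.06468165,  1.4608571 ,  0.02161398,
        1.34989941, -0.08850139]), 'joint_vel': array([-0.00147289, -0.00084894,  0.00035749,  0.00029722,  0.00041968,
        0.00018144,  0.00223153]), 'joint_torque': array([ 1.64486632e-03, -6.24544501e+01,  2.48768250e-02, -3.90712953e+01,
       -6.14753016e-02,  3.66175559e-02,  1.41936453e-04]), 'ee_pos': array([0.27833693, 0.55921404, 0.22183049]), 'eef_rot': array([ 2.28850921e-01,  9.73461270e-01, -6.31589156e-04, -1.08700176e-04]), 'ft_force': array([ 0.28969218, -0.73601676,  0.81788733]), 'torque': array([0.00462447, 0.0321783 , 0.00541915]), 'grip_force': 0.0, 'width': 0.0870772635572037}
[-0.44461576 -0.62085462  0.63887315] [ 0.77031199  0.50192809 -0.39330348]
```

View pics/scene.png

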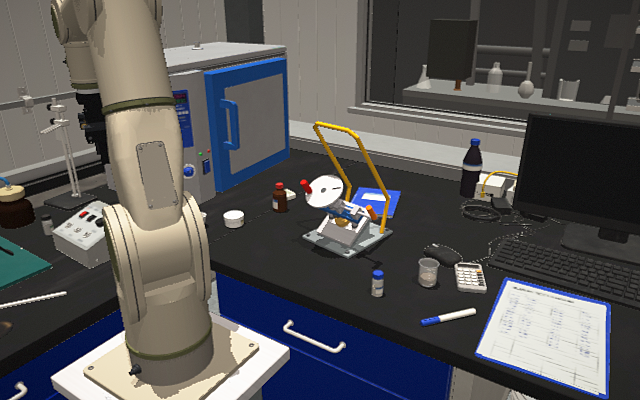

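View pics/top.png

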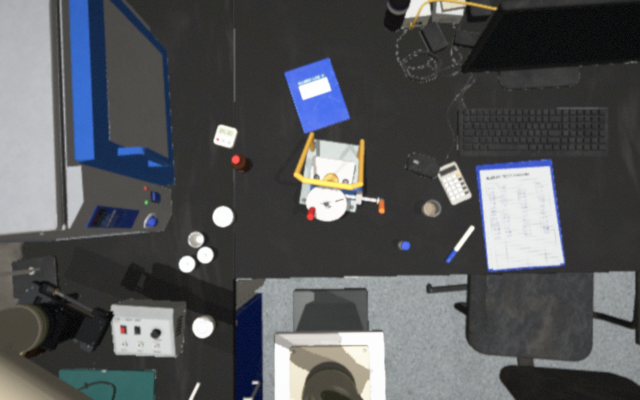

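The scene view shows the press near (345,205), with the white wheel at (325,190), red handle at (305,186) and orange handle at (372,213). The top view has the wheel at (326,205), red handle at (311,213) and orange handle at (381,206). I'll fit the geometry from the depth data.

Run:
```python
from h import *
d={n:np.load(n+'.npz') for n in('scene','top')}
a=d['scene']['p'][110:260,270:410]; b=d['top']['p'][125:235,280:400]
save('crops',np.hstack([cv2.resize(a,(400,430)),cv2.resize(b,(400,430))]))
for n,box in(('scene',(110,260,270,410)),('top',(125,235,280,400))):
    p,W=d[n]['p'].astype(int),d[n]['W']
    m=np.zeros(p.shape[:2],bool); m[box[0]:box[1],box[2]:box[3]]=1
    hsv=cv2.cvtColor(d[n]['p'],cv2.COLOR_RGB2HSV).astype(int); H,S,V=hsv[...,0],hsv[...,1],hsv[...,2]
    for k,mm in dict(red=((H<4)|(H>174))&(S>170)&(V>70),orange=(H>=5)&(H<14)&(S>170)&(V>90),yellow=(H>17)&(H<28)&(S>150)&(V>90)).items():
        q=W[m&mm]; vu=np.argwhere(m&mm)
        if len(q): print(n,k,len(q),np.nanmedian(q,0).round(4),np.nanmin(q,0).round(3),np.nanmax(q,0).round(3),np.median(vu,0))
    # wheel: bright pixels
    mm=m&(V>150)&(S<40)&(W[...,2]>.1)
    q=W[mm]; 
    c0=np.nanmedian(q,0); 
    for _ in range(5):
        k=q[(np.linalg.norm(q-c0,axis=1)<.06)]
        cc=k.mean(0);nn=np.linalg.svd(k-cc)[2][2]; nn*=np.sign(nn[2]); q=k[abs((k-cc)@nn)<.005] if _ else k
    print(n,'wheel',len(q),cc.round(4),nn.round(3),'tilt',np.degrees(np.arccos(nn[2])),'head',np.degrees(np.arctan2(nn[1],nn[0])))
    # rim circle fit
    ex=np.cross([0,1,0],nn);ex/=np.linalg.norm(ex);ey=np.cross(nn,ex)
    uv=np.stack([(q-cc)@ex,(q-cc)@ey],1).astype(np.float32)
    (c,rad)=cv2.minEnclosingCircle(uv); print('circle',(cc+ex*c[0]+ey*c[1]).round(4),rad)
```

```text
scene red 128 [0.4889 0.034  0.175 ] [ 0.474  0.023 -0.002] [0.911 0.344 0.201] [186. 304.]
scene orange 84 [ 0.5084 -0.1475  0.1358] [ 0.487 -0.155  0.061] [0.651 0.265 0.167] [212. 370.]
scene yellow 1023 [ 0.6198 -0.0287  0.1833] [ 0.487 -0.147 -0.005] [1.2   0.409 0.338] [171. 349.]
scene wheel 809 [ 0.5133 -0.0068  0.1707] [-0.565  0.1    0.819] tilt 34.99144892405728 head 169.9681883704668
circle [ 0.5151 -0.0029  0.1715] 0.05301722139120102
top red 63 [0.4875 0.035  0.1958] [0.475 0.028 0.173] [0.504 0.043 0.204] [214. 310.]
top orange 42 [ 0.5057 -0.1468  0.1584] [ 0.49  -0.154  0.137] [ 0.52  -0.139  0.168] [206. 381.]
top yellow 487 [0.618  0.0317 0.229 ] [ 0.538 -0.121 -0.003] [0.735 0.092 0.339] [160. 312.]
top wheel 1035 [ 0.5156 -0.0066  0.1742] [-0.564  0.099  0.82 ] tilt 34.962723338741405 head 170.07029104440508
circle [ 0.514  -0.0041  0.1727] 0.05182849243283272
```

View pics/crops.png

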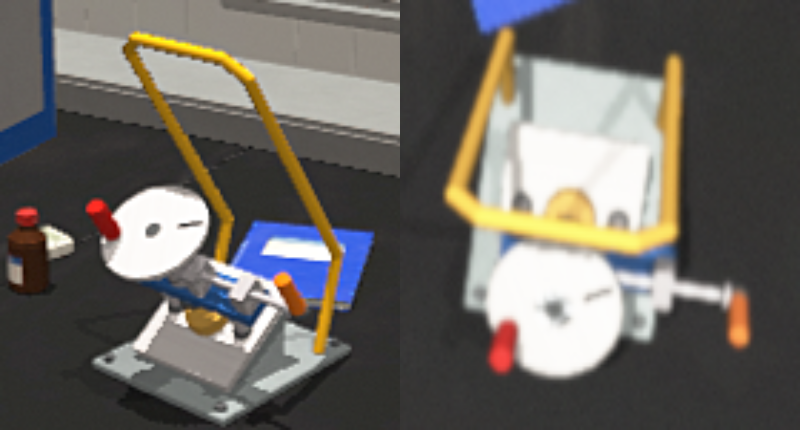

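The crops show the red handle on the robot/left side of the wheel, with the black line pointing away to the right, so q ≈ 1.2. The bolt is drawn to the right with its orange handle upright. The wheel normal tilts 35° with a heading of −10°. Next I'll refine the handles and work out the moves.

```bash
cat >> h.py <<'E'
from scipy.optimize import least_squares
B=(R.from_euler('z',-10,degrees=True)*R.from_euler('y',-35,degrees=True)).as_matrix()  # bore axes, columns
WC=np.array([.5146,-.0035,.1721]) # wheel top face centre at start
T=B@np.diag([-1.,1,-1])  # tool: y along bore y, z along -bore z
def rel(pos,M=T,s=None):
    """tcp world pos, tool matrix -> rotvec, mm in current tool axes"""
    s=s or r.read_state(); C=R.from_quat(s['eef_rot']).as_matrix()
    return R.from_matrix(C.T@M).as_rotvec().round(3),(1000*C.T@(np.array(pos)-s['ee_pos'])).round(1)
def stem(im,W,box,col,rad):
    h=cv2.cvtColor(im,cv2.COLOR_RGB2HSV).astype(int);H,S,V=h[...,0],h[...,1],h[...,2]
    m=np.zeros(H.shape,bool);m[box[0]:box[1],box[2]:box[3]]=1
    m&=((H<4)|(H>174) if col=='red' else (H>=5)&(H<14))&(S>170)&(V>70)
    q=W[m]; q=q[np.isfinite(q[:,0])]; q=q[np.linalg.norm(q-np.median(q,0),axis=1)<.035]
    return (q-WC)@B
E
python3 - <<'E'
from h import *
d={n:np.load(n+'.npz') for n in('scene','top')}
for col,rad,bx in(('red',.009,((165,205,290,316),(200,230,300,322))),('orange',.0075,((195,230,355,385),(190,222,372,395)))):
    Q=[stem(d[n]['p'],d[n]['W'],b,col,rad) for n,b in zip(('scene','top'),bx)]
    for q in Q+[np.vstack(Q)]:
        f=least_squares(lambda c:np.hypot(q[:,0]-c[0],q[:,1]-c[1])-rad,q[:,:2].mean(0)+B[2,:2]*-.004,loss='soft_l1',f_scale=.002)
        print(col,len(q),f.x.round(4),np.sqrt(2*f.cost/len(q)).round(4),'z',np.percentile(q[:,2],[2,98]).round(4),'r',np.hypot(*f.x).round(4),'q',np.arctan2(f.x[1],-f.x[0]).round(3))
q=1.18
g=WC+B@np.array([-.038*np.cos(q),.038*np.sin(q),.025])
print(g,[rel(g+B[:,2]*h) for h in(.101,-.019)])
print(B.round(3))
E
```

```text
red 85 [-0.0193  0.0338] 0.0018 z [0.0073 0.0455] r 0.0389 q 1.052
red 63 [-0.02    0.0325] 0.0021 z [0.016  0.0468] r 0.0381 q 1.02
red 148 [-0.0197  0.0337] 0.0019 z [0.0088 0.0467] r 0.039 q 1.042
orange 56 [-0.0088 -0.1519] 0.0018 z [-0.0511 -0.0086] r 0.1522 q -1.513
orange 41 [-0.001  -0.1434] 0.001 z [-0.0443 -0.0064] r 0.1434 q -1.564
orange 97 [-0.0007 -0.1418] 0.0012 z [-0.0508 -0.007 ] r 0.1418 q -1.566
[0.49490237 0.03565027 0.1842762 ] [(array([-0.089, -0.607, -0.278]), array([-371.6, -388.7,  -44.6])), (array([-0.089, -0.607, -0.278]), array([-437.6, -369.1,   53.7]))]
[[ 0.807  0.174 -0.565]
 [-0.142  0.985  0.1  ]
 [ 0.574  0.     0.819]]
```

Emit:
apply_moves(steps=[[-0.045, -0.3, -0.14, -180, -200, -80, 1], [-0.045, -0.3, -0.14, -180, -200, -80, 1], [-0.045, -0.3, -0.14, -180, -200, -80, 1], [-0.045, -0.3, -0.14, -180, -200, -80, 1], [-0.045, -0.3, -0.14, -180, -200, -80, 1], [-0.045, -0.3, -0.14, -180, -200, -80, 1], [-0.089, -0.607, -0.278, -368, -392, -42, 1], [-0.089, -0.607, -0.278, -368, -392, -42, 1], [-0.089, -0.607, -0.278, -368, -392, -42, 1], [-0.089, -0.607, -0.278, -368, -392, -42, 1], [-0.089, -0.607, -0.278, -368, -392, -42, 1], [-0.089, -0.607, -0.278, -368, -392, -42, 1], [-0.089, -0.607, -0.278, -368, -392, -42, 1], [-0.089, -0.607, -0.278, -368, -392, -42, 1], [-0.089, -0.607, -0.278, -368, -392, -42, 1], [-0.089, -0.607, -0.278, -368, -392, -42, 1], [-0.089, -0.607, -0.278, -368, -392, -42, 1], [-0.089, -0.607, -0.278, -368, -392, -42, 1]])

```text
time: 1.65
ee_pos: [0.4465, 0.0456, 0.2607]
eef_rot: [0.087, 0.951, -0.029, 0.296]
ft_force: [0.6, -0.2, -0.5]
width: 0.0872
grip_force: 0.0
```

Run:
```python
from h import *
p,W=cam('scene'); save('pre',p[80:280,200:440],2.5)
s=r.read_state();print(s['time'],s['joint_positions'].round(3),s['ft_force'],s['width'])
g=WC+B@np.array([-.0192,.0328,.025])
print([rel(g+B[:,2]*h) for h in(.101,-.019)])
```

```text
1.7 [-0.19  -0.499 -0.219  2.275  0.293  0.866  0.845] [-0.74671358  0.37053269  0.04707974] 0.08696892868434317
[(array([-0.008, -0.008, -0.004]), array([ 7.9, -5.5, -9.5])), (array([-0.008, -0.008, -0.004]), array([  7. ,  -4.5, 110.5]))]
```

View pics/pre.png

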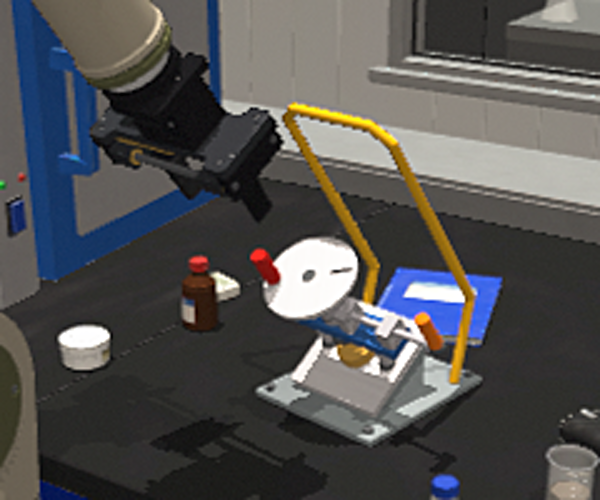

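The gripper is upright along the spindle, short of the red handle, which is at (262,265) in the crop. Everything else is undisturbed, and joint 2 is at its limit here. I'll move to just above the handle.

Emit:
apply_moves(steps=[[-0.008, -0.008, -0.004, 7.5, -5, 25, 1], [-0.008, -0.008, -0.004, 7.5, -5, 50, 1], [-0.008, -0.008, -0.004, 7.5, -5, 50, 1], [-0.008, -0.008, -0.004, 7.5, -5, 50, 1], [-0.008, -0.008, -0.004, 7.5, -5, 50, 1]])

```text
time: 2.12
ee_pos: [0.4673, 0.0415, 0.2169]
eef_rot: [0.08, 0.95, -0.025, 0.3]
ft_force: [-0.3, 0.3, 0.8]
width: 0.0873
grip_force: 0.0
```

Run:
```python
from h import *
s=r.read_state();print(s['time'],s['joint_positions'].round(3),s['ft_force'],s['width'])
g=WC+B@np.array([-.0192,.0328,.025])
print([rel(g+B[:,2]*h) for h in(.041,-.019)])
p,W=cam('top'); a=p[170:240,275:375]; p2,_=cam('scene');b=p2[120:220,260:360]
save('abv',np.hstack([cv2.resize(a,(500,400)),cv2.resize(b,(300,400))]))
```

```text
2.1167 [-0.17  -0.421 -0.209  2.328  0.339  0.722  0.819] [-0.30628223  0.33792344  0.80839362] 0.08730149672115153
[(array([0.004, 0.001, 0.005]), array([ 0.3, -3.3,  1.9])), (array([0.004, 0.001, 0.005]), array([ 0.4, -3.5, 61.9]))]
```

View pics/abv.png

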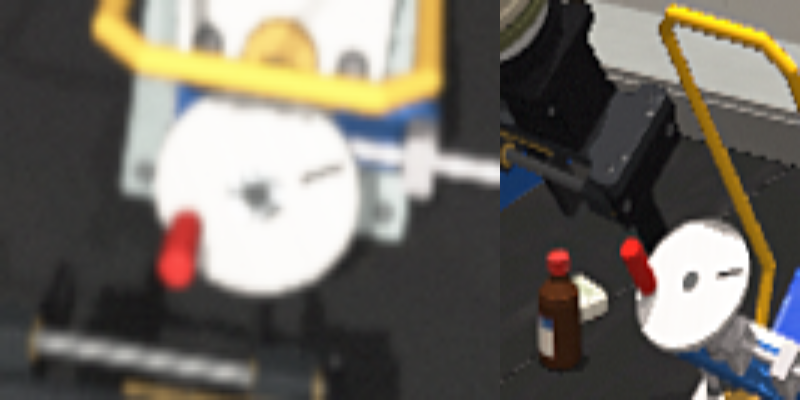

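The handle sits between the open fingers in both views (crop: handle (178,260), gripper centred near x=180). Now I'll descend and grip.

Emit:
apply_moves(steps=[[0.004, 0.001, 0.005, 0.5, -3.5, 15, 1], [0.004, 0.001, 0.005, 0.5, -3.5, 30, 1], [0.004, 0.001, 0.005, 0.5, -3.5, 45, 1], [0.004, 0.001, 0.005, 0.5, -3.5, 60, 1], [0.004, 0.001, 0.005, 0.5, -3.5, 60, 1], [0.004, 0.001, 0.005, 0.5, -3.5, 60, 1], [0.004, 0.001, 0.005, 0.5, -3.5, 60, -1], [0.004, 0.001, 0.005, 0.5, -3.5, 60, -1], [0.004, 0.001, 0.005, 0.5, -3.5, 60, -1], [0.004, 0.001, 0.005, 0.5, -3.5, 60, -1], [0.004, 0.001, 0.005, 0.5, -3.5, 60, -1], [0.004, 0.001, 0.005, 0.5, -3.5, 60, -1], [0.004, 0.001, 0.005, 0.5, -3.5, 60, -1], [0.004, 0.001, 0.005, 0.5, -3.5, 60, -1]], force=10)

```text
time: 3.38
ee_pos: [0.5003, 0.031, 0.1665]
eef_rot: [0.084, 0.95, -0.027, 0.299]
ft_force: [0.7, -0.3, 0.1]
width: 0.042
grip_force: 0.0
```

```bash
cat >> h.py <<'E'
def status():
    s=r.read_state(); C=R.from_quat(s['eef_rot']).as_matrix()
    grip=s['ee_pos']-.019*C[:,2]
    x,y,z=(B.T@(grip-WC))*1000
    print('t',s['time'],'grip rel WC mm',round(x,1),round(y,1),round(z,1),'q',np.arctan2(y,-x).round(3),'F bore',(B.T@s['ft_force']).round(1),'w',s['width'].round(4),'gf',s['grip_force'],'rot err',R.from_matrix(C.T@T).as_rotvec().round(3))
    print('j',s['joint_positions'].round(3)); return s
E
python3 -c "
from h import *
status()"
```

```text
Traceback (most recent call last):
  File "h.py", line 31, in status
    print('t',s['time'],'grip rel WC mm',round(x,1),round(y,1),round(z,1),'q',np.arctan2(y,-x).round(3),'F bore',(B.T@s['ft_force']).round(1),'w',s['width'].round(4),'gf',s['grip_force'],'rot err',R.from_matrix(C.T@T).as_rotvec().round(3))
                                                                                                                                                  ^^^^^^^^^^^^^^^^
AttributeError: 'float' object has no attribute 'round'
```

Emit:
apply_moves(steps=[[0, 0, 0, 0, 0, 0, -1], [0, 0, 0, 0, 0, 0, -1], [0, 0, 0, 0, 0, 0, -1], [0, 0, 0, 0, 0, 0, -1], [0, 0, 0, 0, 0, 0, -1], [0, 0, 0, 0, 0, 0, -1], [0, 0, 0, 0, 0, 0, -1]])

```text
time: 3.97
ee_pos: [0.5004, 0.0316, 0.1666]
eef_rot: [0.084, 0.95, -0.026, 0.3]
ft_force: [-0.9, 6.2, -0.9]
width: 0.0175
grip_force: 10.0
```

```bash
sed -i "s/s\['width'\].round(4)/round(s['width'],4)/" h.py; python3 -c "
from h import *
status()"
```

```text
t 3.9667 grip rel WC mm -19.6 32.1 26.0 q 1.024 F bore [-2.1  5.9  0.4] w 0.0175 gf 10.000263442634605 rot err [-0.001  0.    -0.001]
j [-0.113 -0.27  -0.222  2.341  0.439  0.566  0.738]
```

```bash
cat >> h.py <<'E'
def rows(q0,dq,n):
    a=q0+dq*np.arange(1,n+1)
    for q in a: print([0,0,0,round(38*(np.cos(q)-np.cos(q0)),1),round(38*(np.sin(q)-np.sin(q0)),1),round(1.91*(q-q0),1),-1],end=',')
    print('end',a[-1])
E
python3 -c "
from h import *
rows(1.03,.15,10)"
```

```text
[0, 0, 0, np.float64(-5.1), np.float64(2.6), np.float64(0.3), -1],[0, 0, 0, np.float64(-10.5), np.float64(4.3), np.float64(0.6), -1],[0, 0, 0, np.float64(-16.1), np.float64(5.3), np.float64(0.9), -1],[0, 0, 0, np.float64(-21.8), np.float64(5.4), np.float64(1.1), -1],[0, 0, 0, np.float64(-27.5), np.float64(4.6), np.float64(1.4), -1],[0, 0, 0, np.float64(-32.9), np.float64(3.0), np.float64(1.7), -1],[0, 0, 0, np.float64(-38.1), np.float64(0.6), np.float64(2.0), -1],[0, 0, 0, np.float64(-42.8), np.float64(-2.5), np.float64(2.3), -1],[0, 0, 0, np.float64(-47.1), np.float64(-6.4), np.float64(2.6), -1],[0, 0, 0, np.float64(-50.7), np.float64(-10.8), np.float64(2.9), -1],end 2.5300000000000002
```

Emit:
apply_moves(steps=[[0, 0, 0, -5.1, 2.6, 0.3, -1], [0, 0, 0, -10.5, 4.3, 0.6, -1], [0, 0, 0, -16, 5.3, 0.9, -1], [0, 0, 0, -22, 5.4, 1.1, -1], [0, 0, 0, -27.5, 4.6, 1.4, -1], [0, 0, 0, -33, 3, 1.7, -1], [0, 0, 0, -38, 0.6, 2, -1], [0, 0, 0, -43, -2.5, 2.3, -1], [0, 0, 0, -47, -6.4, 2.6, -1], [0, 0, 0, -50.7, -10.8, 2.9, -1], [0, 0, 0, -50.7, -10.8, 2.9, -1]])

```text
time: 4.88
ee_pos: [0.5416, 0.0114, 0.1939]
eef_rot: [0.085, 0.95, -0.027, 0.3]
ft_force: [3.8, 1.6, 2.7]
width: 0.0173
grip_force: 10.0
```

```bash
python3 -c "
from h import *
status()
p,W=cam('scene');save('t1',p[120:240,260:400],4)
rows(2.53,.2,18)" | sed 's/np.float64//g'
```

```text
t 4.8833 grip rel WC mm 32.2 19.4 23.1 q 2.598 F bore [4.4 2.2 0.2] w 0.0173 gf 9.999903590069152 rot err [-0.002  0.001 -0.003]
j [-0.106 -0.211 -0.146  2.236  0.395  0.587  0.863]
[0, 0, 0, (-3.7), (-6.6), (0.4), -1],[0, 0, 0, (-6.0), (-13.8), (0.8), -1],[0, 0, 0, (-6.9), (-21.4), (1.1), -1],[0, 0, 0, (-6.2), (-28.9), (1.5), -1],[0, 0, 0, (-4.1), (-36.2), (1.9), -1],[0, 0, 0, (-0.5), (-42.9), (2.3), -1],[0, 0, 0, (4.3), (-48.8), (2.7), -1],[0, 0, 0, (10.2), (-53.6), (3.1), -1],[0, 0, 0, (16.9), (-57.1), (3.4), -1],[0, 0, 0, (24.2), (-59.2), (3.8), -1],[0, 0, 0, (31.8), (-59.8), (4.2), -1],[0, 0, 0, (39.3), (-58.9), (4.6), -1],[0, 0, 0, (46.5), (-56.6), (5.0), -1],[0, 0, 0, (53.1), (-52.8), (5.3), -1],[0, 0, 0, (58.8), (-47.8), (5.7), -1],[0, 0, 0, (63.4), (-41.8), (6.1), -1],[0, 0, 0, (66.8), (-35.0), (6.5), -1],[0, 0, 0, (68.7), (-27.6), (6.9), -1],end 6.13
```

View pics/t1.png

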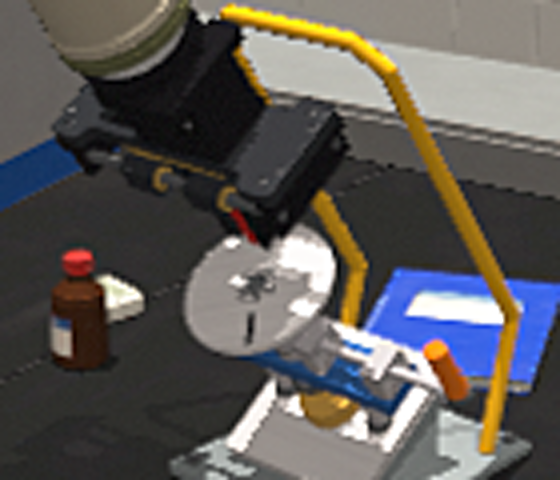

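The wheel has turned: the black line now points down-slope at (250,325) and the handle is held at (243,225), clear of the guard, with forces under 6 N. I'll continue.

Emit:
apply_moves(steps=[[0, 0, 0, -3.7, -6.6, 0.4, -1], [0, 0, 0, -6, -13.8, 0.8, -1], [0, 0, 0, -6.9, -21.4, 1.1, -1], [0, 0, 0, -6.2, -28.9, 1.5, -1], [0, 0, 0, -4.1, -36.2, 1.9, -1], [0, 0, 0, -0.5, -43, 2.3, -1], [0, 0, 0, 4.3, -48.8, 2.7, -1], [0, 0, 0, 10.2, -53.6, 3.1, -1], [0, 0, 0, 17, -57, 3.4, -1], [0, 0, 0, 24.2, -59.2, 3.8, -1], [0, 0, 0, 31.8, -59.8, 4.2, -1], [0, 0, 0, 39.3, -59, 4.6, -1], [0, 0, 0, 46.5, -56.6, 5, -1], [0, 0, 0, 53, -52.8, 5.3, -1], [0, 0, 0, 58.8, -47.8, 5.7, -1], [0, 0, 0, 63.4, -41.8, 6.1, -1], [0, 0, 0, 66.8, -35, 6.5, -1], [0, 0, 0, 68.7, -27.6, 6.9, -1], [0, 0, 0, 68.7, -27.6, 6.9, -1]])

```text
time: 6.52
ee_pos: [0.4846, -0.0048, 0.1481]
eef_rot: [0.084, 0.95, -0.027, 0.3]
ft_force: [4.0, 1.2, -1.1]
width: 0.0178
grip_force: 10.0
```

```bash
python3 -c "
from h import *
status()
rows(6.13,.2,19)" | sed 's/np.float64//g'
```

```text
t 6.5167 grip rel WC mm -37.8 -6.4 16.2 q -0.169 F bore [ 2.4  1.9 -3. ] w 0.0178 gf 9.99959128035698 rot err [-0.001  0.001 -0.001]
j [-0.038 -0.301 -0.2    2.407  0.384  0.495  0.86 ]
[0, 0, 0, (0.4), (7.6), (0.4), -1],[0, 0, 0, (-0.7), (15.1), (0.8), -1],[0, 0, 0, (-3.3), (22.2), (1.1), -1],[0, 0, 0, (-7.2), (28.7), (1.5), -1],[0, 0, 0, (-12.4), (34.3), (1.9), -1],[0, 0, 0, (-18.5), (38.7), (2.3), -1],[0, 0, 0, (-25.5), (41.8), (2.7), -1],[0, 0, 0, (-32.9), (43.5), (3.1), -1],[0, 0, 0, (-40.4), (43.7), (3.4), -1],[0, 0, 0, (-47.9), (42.4), (3.8), -1],[0, 0, 0, (-55.0), (39.6), (4.2), -1],[0, 0, 0, (-61.3), (35.4), (4.6), -1],[0, 0, 0, (-66.7), (30.1), (5.0), -1],[0, 0, 0, (-71.0), (23.8), (5.3), -1],[0, 0, 0, (-73.9), (16.8), (5.7), -1],[0, 0, 0, (-75.4), (9.4), (6.1), -1],[0, 0, 0, (-75.3), (1.8), (6.5), -1],[0, 0, 0, (-73.8), (-5.6), (6.9), -1],[0, 0, 0, (-70.8), (-12.6), (7.3), -1],end 9.93
```

Emit:
apply_moves(steps=[[0, 0, 0, 0.4, 7.6, 0.4, -1], [0, 0, 0, -0.7, 15, 0.8, -1], [0, 0, 0, -3.3, 22.2, 1.1, -1], [0, 0, 0, -7.2, 28.7, 1.5, -1], [0, 0, 0, -12.4, 34.3, 1.9, -1], [0, 0, 0, -18.5, 38.7, 2.3, -1], [0, 0, 0, -25.5, 41.8, 2.7, -1], [0, 0, 0, -33, 43.5, 3.1, -1], [0, 0, 0, -40.4, 43.7, 3.4, -1], [0, 0, 0, -48, 42.4, 3.8, -1], [0, 0, 0, -55, 39.6, 4.2, -1], [0, 0, 0, -61.3, 35.4, 4.6, -1], [0, 0, 0, -66.7, 30, 5, -1], [0, 0, 0, -71, 23.8, 5.3, -1], [0, 0, 0, -74, 16.8, 5.7, -1], [0, 0, 0, -75.4, 9.4, 6.1, -1], [0, 0, 0, -75.3, 1.8, 6.5, -1], [0, 0, 0, -73.8, -5.6, 6.9, -1], [0, 0, 0, -70.8, -12.6, 7.3, -1], [0, 0, 0, -70.8, -12.6, 7.3, -1]])

```text
time: 8.18
ee_pos: [0.5422, -0.0302, 0.1817]
eef_rot: [0.085, 0.95, -0.027, 0.299]
ft_force: [-3.8, 0.1, 2.3]
width: 0.0178
grip_force: 10.0
```

```bash
python3 -c "
from h import *
status()
rows(9.93,2.636/15,15)" | sed 's/np.float64//g'
```

```text
t 8.1833 grip rel WC mm 31.6 -21.5 8.6 q -2.544 F bore [-1.7 -0.6  4. ] w 0.0178 gf 10.000201035873033 rot err [-0.003 -0.002 -0.003]
j [-0.011 -0.202 -0.126  2.255  0.316  0.525  1.022]
[0, 0, 0, (3.7), (-5.5), (0.3), -1],[0, 0, 0, (8.4), (-10.3), (0.7), -1],[0, 0, 0, (13.8), (-14.2), (1.0), -1],[0, 0, 0, (19.8), (-17.1), (1.3), -1],[0, 0, 0, (26.2), (-18.9), (1.7), -1],[0, 0, 0, (32.8), (-19.6), (2.0), -1],[0, 0, 0, (39.5), (-19.1), (2.3), -1],[0, 0, 0, (45.9), (-17.4), (2.7), -1],[0, 0, 0, (52.0), (-14.7), (3.0), -1],[0, 0, 0, (57.5), (-10.9), (3.4), -1],[0, 0, 0, (62.2), (-6.2), (3.7), -1],[0, 0, 0, (66.1), (-0.7), (4.0), -1],[0, 0, 0, (68.9), (5.3), (4.4), -1],[0, 0, 0, (70.7), (11.7), (4.7), -1],[0, 0, 0, (71.3), (18.4), (5.0), -1],end 12.565999999999999
```

Emit:
apply_moves(steps=[[0, 0, 0, 3.7, -5.5, 0.3, -1], [0, 0, 0, 8.4, -10.3, 0.7, -1], [0, 0, 0, 13.8, -14, 1, -1], [0, 0, 0, 19.8, -17, 1.3, -1], [0, 0, 0, 26.2, -18.7, 1.7, -1], [0, 0, 0, 32.8, -19, 2, -1], [0, 0, 0, 39.5, -18.5, 2.3, -1], [0, 0, 0, 45.9, -16.5, 2.7, -1], [0, 0, 0, 52, -13.5, 3, -1], [0, 0, 0, 57.5, -9.7, 3.4, -1], [0, 0, 0, 62.2, -5, 3.7, -1], [0, 0, 0, 66, 0.6, 4, -1], [0, 0, 0, 68.5, 6.7, 4.4, -1], [0, 0, 0, 70, 13.3, 4.7, -1], [0, 0, 0, 70.3, 20, 5, -1], [0, 0, 0, 70.3, 20, 5, -1], [0, 0, 0, 70.3, 20, 5, -1]])

```text
time: 9.6
ee_pos: [0.4928, 0.0005, 0.138]
eef_rot: [0.084, 0.95, -0.027, 0.299]
ft_force: [-4.3, 2.4, 2.7]
width: 0.0178
grip_force: 10.0
```

```bash
python3 -c "
from h import *
status()
p,W=cam('scene');q,V=cam('top');save('end',np.hstack([cv2.resize(p[140:230,280:400],(460,345)),cv2.resize(q[170:230,290:350],(340,345))]))"
```

```text
t 9.6 grip rel WC mm -37.7 0.2 3.8 q 0.006 F bore [-2.2  1.6  4.9] w 0.0178 gf 10.00039035687223 rot err [-0.002 -0.001 -0.001]
j [ 0.038 -0.257 -0.281  2.397  0.395  0.46   0.833]
```

View pics/end.png

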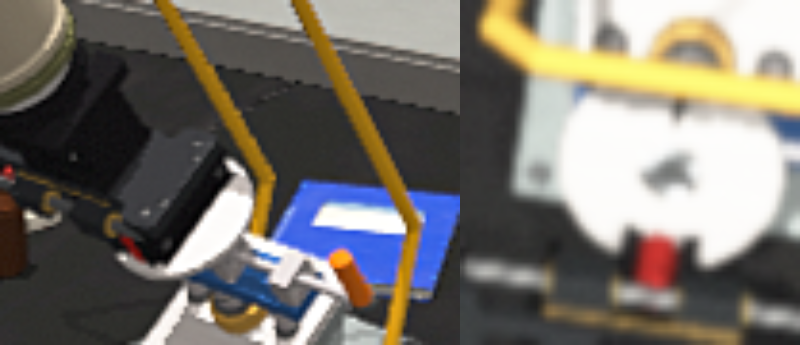

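The handle points straight down-slope and the black line is at the top (top crop: handle (657,260), hub (670,170), line (678,105)). The measured position agrees, with q about 2 turns and height as expected. I'll release and back off along the spindle.

Emit:
apply_moves(steps=[[0, 0, 0, 0, 0, 0, 0], [0, 0, 0, 0, 0, 0, 0], [0, 0, 0, 0, 0, 0, 0], [0, 0, 0, 0, 0, 0, 0], [0, 0, 0, 0, 0, 0, 0], [0, 0, 0, 0, 0, 0, 0], [0, 0, 0, 0, 0, -15, 0.3], [0, 0, 0, 0, 0, -30, 0.3], [0, 0, 0, 0, 0, -45, 0.3], [0, 0, 0, -10, 0, -60, 0.3], [0, 0, 0, -38, -40, -75, 0.3], [0, 0, 0, -38, -80, -75, 0.3], [0, 0, 0, -38, -120, -75, 0.3], [0, 0, 0, -38, -142, -75, 0.3], [0, 0, 0, -38, -142, -75, 0.3], [0, 0, 0, -38, -142, -75, 0.3]])

```text
time: 11.03
ee_pos: [0.4563, -0.1379, 0.2217]
eef_rot: [0.086, 0.95, -0.026, 0.3]
ft_force: [0.1, 0.4, -0.5]
width: 0.0567
grip_force: 0.0
```

```bash
cat > m.py <<'E'
from h import *
status()
p,W=cam('scene');q,V=cam('top');save('aft',np.hstack([cv2.resize(p[130:250,270:410],(420,360)),cv2.resize(q[150:240,290:400],(380,360))]))
for n,im,w,b in(('scene',p,W,(195,230,355,385)),('top',q,V,(190,225,370,400))):
    s=stem(im,w,b,'orange',.0075)
    if len(s)<15: print(n,'hidden',len(s)); continue
    f=least_squares(lambda c:np.hypot(s[:,0]-c[0],s[:,1]-c[1])-.0075,s[:,:2].mean(0)+[.004,0],loss='soft_l1',f_scale=.002)
    print(n,len(s),(f.x*1000).round(1),'z',(1000*np.percentile(s[:,2],[2,98])).round(1))
    s=stem(im,w,(150,240,280,360),'red',.009)
    if len(s)>15: print('red mid',(1000*np.median(s,0)).round(1))
d=[np.load(n+'.npz') for n in('scene','top')]
for a in d:
    h=cv2.cvtColor(a['p'],cv2.COLOR_RGB2HSV).astype(int); m=(h[...,0]>17)&(h[...,0]<28)&(h[...,1]>150)&(h[...,2]>90)
    y=(a['W'][m]-WC)@B*1000; y=y[(np.abs(y[:,1])<200)&(np.abs(y[:,0])<250)&(y[:,2]>-150)]
    k=y[y[:,1]<-60]
    for lo in range(-140,200,40):
        kk=k[(k[:,2]>=lo)&(k[:,2]<lo+40)]
        if len(kk): print('guard right z',lo,len(kk),kk.min(0).round(0),kk.max(0).round(0))
E
python3 m.py
```

```text
t 11.0333 grip rel WC mm 0.5 -142.4 79.2 q -1.575 F bore [-0.2  0.5 -0.4] w 0.0567 gf 0.0 rot err [-0.002  0.    -0.004]
j [-0.032 -0.475  0.186  2.341  0.154  0.661  1.46 ]
scene 54 [  -0.7 -141.8] z [-50.   -8.4]
red mid [-42.3  -5.6  10. ]
top 42 [  11.5 -141.1] z [-45.3  -6. ]
red mid [-32.8  -0.8  19.9]
guard right z -140 36 [ 110.  -78. -139.] [ 122.  -68. -101.]
guard right z -100 45 [109. -78. -99.] [121. -66. -61.]
guard right z -60 48 [110. -77. -59.] [122. -67. -20.]
guard right z -20 61 [  -5. -145.  -20.] [122. -67.  20.]
guard right z 20 47 [110. -78.  22.] [122. -68.  60.]
guard right z 60 50 [110. -76.  61.] [120. -65. 100.]
guard right z 100 16 [112. -72. 100.] [121. -61. 109.]
guard right z -140 23 [ 121.  -75. -138.] [ 124.  -66. -102.]
guard right z -100 30 [118. -75. -99.] [124. -65. -61.]
guard right z -60 30 [119. -76. -59.] [125. -65. -20.]
guard right z -20 23 [117. -77. -17.] [124. -68.  19.]
guard right z 20 29 [121. -74.  21.] [124. -67.  57.]
guard right z 60 41 [118. -76.  60.] [124. -66. 100.]
guard right z 100 8 [117. -72. 101.] [122. -61. 111.]
```

View pics/aft.png

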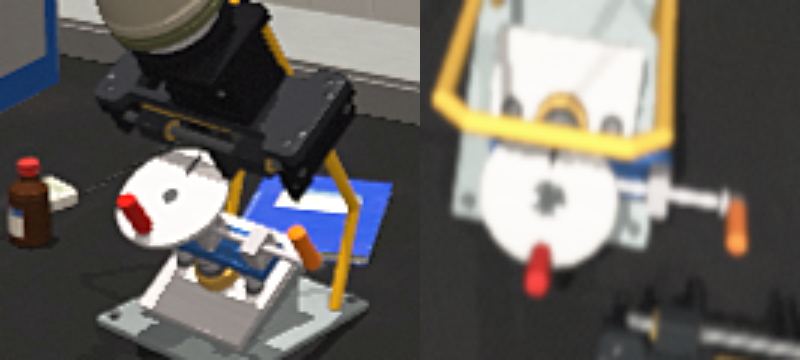

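The wheel is lined up and everything is undisturbed. The gripper stands over the orange handle (crop (303,247) and (737,228)), offset under 1.5 mm. I'll descend 98 mm and grip.

Emit:
apply_moves(steps=[[0, 0, 0, 1, 0.5, 25, 0.3], [0, 0, 0, 1, 0.5, 50, 0.3], [0, 0, 0, 1, 0.5, 70, 0.3], [0, 0, 0, 1, 0.5, 85, 0.3], [0, 0, 0, 1, 0.5, 98, 0.3], [0, 0, 0, 1, 0.5, 98, 0.3], [0, 0, 0, 1, 0.5, 98, -1], [0, 0, 0, 1, 0.5, 98, -1], [0, 0, 0, 1, 0.5, 98, -1], [0, 0, 0, 1, 0.5, 98, -1], [0, 0, 0, 1, 0.5, 98, -1], [0, 0, 0, 1, 0.5, 98, -1], [0, 0, 0, 1, 0.5, 98, -1], [0, 0, 0, 1, 0.5, 98, -1], [0, 0, 0, 1, 0.5, 98, -1], [0, 0, 0, 1, 0.5, 98, -1]], force=15)

```text
time: 12.47
ee_pos: [0.5112, -0.1463, 0.1409]
eef_rot: [0.084, 0.95, -0.027, 0.3]
ft_force: [-2.4, -0.3, 3.1]
width: 0.0145
grip_force: 15.0
```

```bash
python3 -c "
from h import *
status()"
```

```text
t 12.4667 grip rel WC mm -0.3 -141.1 -18.8 q -1.569 F bore [-0.1 -0.7  3.8] w 0.0145 gf 14.998859334737062 rot err [-0.002  0.    -0.002]
j [-0.081 -0.207  0.262  2.348  0.118  0.385  1.492]
```

Emit:
apply_moves(steps=[[0, 0, 0, 0, 3, 0, -1], [0, 0, 0, 0, 6, 0, -1], [0, 0, 0, 0, 9, 0, -1], [0, 0, 0, 0, 12, 0, -1], [0, 0, 0, 0, 15, 0, -1], [0, 0, 0, 0, 18, 0, -1], [0, 0, 0, 0, 21, 0, -1], [0, 0, 0, 0, 24, 0, -1], [0, 0, 0, 0, 27, 0, -1], [0, 0, 0, 0, 30, 0, -1], [0, 0, 0, 0, 33, 0, -1], [0, 0, 0, 0, 36, 0, -1], [0, 0, 0, 0, 38, 0, -1], [0, 0, 0, 0, 40, 0, -1], [0, 0, 0, 0, 40, 0, -1]])

```text
time: 13.72
ee_pos: [0.5183, -0.1064, 0.1409]
eef_rot: [0.084, 0.95, -0.027, 0.3]
ft_force: [-4.8, -0.3, 6.1]
width: 0.0147
grip_force: 15.0
```

```bash
python3 -c "
from h import *
status()"
```

```text
t 13.7167 grip rel WC mm -0.3 -100.7 -18.9 q -1.568 F bore [-0.3 -1.1  7.7] w 0.0147 gf 14.998931509908289 rot err [-0.002  0.    -0.001]
j [-0.052 -0.201  0.12   2.35   0.22   0.391  1.29 ]
```

It slid freely 40 mm, so the bolt went through. I'll press on until the flange stops it.

Emit:
apply_moves(steps=[[0, 0, 0, 0, 1, 0, -1], [0, 0, 0, 0, 2, 0, -1], [0, 0, 0, 0, 3, 0, -1], [0, 0, 0, 0, 4, 0, -1], [0, 0, 0, 0, 5, 0, -1], [0, 0, 0, 0, 6, 0, -1], [0, 0, 0, 0, 6, 0, -1], [0, 0, 0, 0, 6, 0, -1]])

```text
time: 14.38
ee_pos: [0.5183, -0.106, 0.1408]
eef_rot: [0.087, 0.95, -0.029, 0.299]
ft_force: [-6.7, -25.8, 7.1]
width: 0.0143
grip_force: 15.0
```

```bash
python3 -c "
from h import *
status()"
```

```text
t 14.3833 grip rel WC mm -0.4 -100.1 -18.9 q -1.567 F bore [  2.3 -26.5   7. ] w 0.0143 gf 14.969938304275274 rot err [-0.008 -0.001 -0.007]
j [-0.046 -0.2    0.107  2.349  0.238  0.395  1.261]
```

It stopped against something at 41 mm of travel with 26 N, consistent with a 4 mm start. I'll relax the push, release, back off and check.

Emit:
apply_moves(steps=[[0, 0, 0, 0, -2.5, 0, -1], [0, 0, 0, 0, -5, 0, -1], [0, 0, 0, 0, -5, 0, -0.2], [0, 0, 0, 0, -5, 0, -0.2], [0, 0, 0, 0, -5, 0, -0.2], [0, 0, 0, 0, -5, 0, -0.2], [0, 0, 0, 0, -5, 0, -0.2], [0, 0, 0, 0, -5, 0, -0.2], [0, 0, 0, 0, -5, -15, -0.2], [0, 0, 0, 0, -5, -35, -0.2], [0, 0, 0, 0, -5, -60, -0.2], [0, 0, 0, 0, -35, -85, -0.2], [0, 0, 0, 0, -75, -95, -0.2], [0, 0, 0, 0, -115, -95, -0.2], [0, 0, 0, 0, -155, -95, -0.2], [0, 0, 0, 0, -155, -95, -0.2]])

```text
time: 15.72
ee_pos: [0.436, -0.2521, 0.2194]
eef_rot: [0.09, 0.949, -0.027, 0.301]
ft_force: [0.8, 0.7, 0.2]
width: 0.0349
grip_force: 0.0
```

```bash
sed -i "s/save('aft'.*$/save('fin',np.hstack([cv2.resize(p[165:235,315:395],(400,350)),cv2.resize(q[180:225,315:395],(400,350))]))/; s/(195,230,355,385)/(185,235,345,385)/; s/(190,225,370,400)/(190,225,350,400)/; /^d=/,\$d" m.py; python3 m.py
```

```text
t 15.7167 grip rel WC mm -1.0 -258.3 77.4 q -1.567 F bore [ 0.6  0.8 -0.2] w 0.0349 gf 0.0 rot err [-0.006  0.002 -0.012]
j [-0.088 -0.455  0.547  2.283  0.1    0.66   1.805]
scene 56 [  -0.2 -100.5] z [-48.6  -7.7]
red mid [-42.2  -6.1   9.9]
top 53 [   8.  -106.6] z [-41.5  -5. ]
red mid [-32.5  -0.7  19. ]
```

View pics/fin.png

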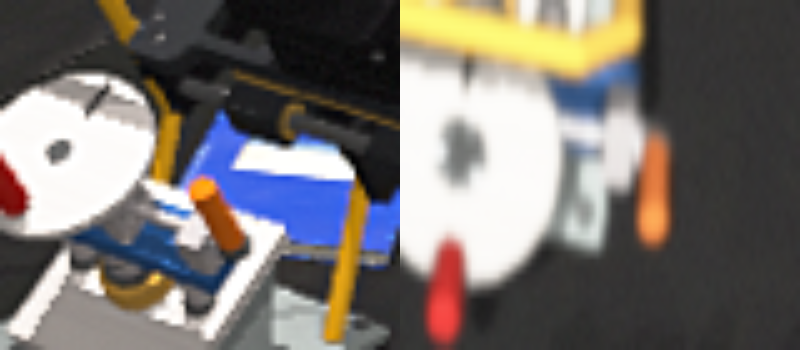

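The orange handle now stands right beside the guide block (right crop: block edge ~638, handle foot ~655), with the axis about 10 mm outside the block, so the bolt is home. The wheel is unmoved and the hand is clear.

```bash
python3 -c "
from h import *
print(r.close_job())"
```

```text
the job is handed in; nothing more can be done
None
```

I wound the press down to the aligned position and slid the bolt about 41 mm, until it met a firm stop at the guide block. The glassware, bottle and tin were left alone, and the job was handed in after about 16 s; no verdict came back.

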